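Pack three parts cartons tight into a shipping tray from its corner

TASK

Pack the blue shipping tray. First push the low brown carton already lying in it square and tight into the tray's far left corner, then lay its twin down in front of it, against it and tight against the left wall, and last press the taller brown carton crosswise into the gap left at the right end; all three must end flat on the tray's floor. Leave everything else on the bench where it is.

Things in the scene. Friction and masses are not known exactly. Their poses are not given: they have to be found in the camera images.
- tray: open blue plastic tray fixed to the bench, 149 x 199 x 40 mm outside, 139 x 189 inside (x, y), walls 5 thick, upright inside, wall tops 34 above the inner floor, floor 6 thick. Origin: centre of its underside, on the bench. +x points to its far wall, +y to its left wall (turned at most 0.25 rad from the robot's axes), z up
- tray_corner (a point): the tray's far left inner corner, on the inner floor: tray frame (69.5, 94.5, 6) mm. Packed full the tray has 3 mm of play: across x two low cartons (68 + 68 of 139), along y a low one and the tall one crosswise (120 + 66 of 189). No finger fits beside the second and third carton, nor between a carton and the wall it must touch: hold them by the top and press them down
- carton_a: low brown parts carton, a solid block 68 x 120 x 40 mm (x, y, z), 0.17 to 0.4 kg; starts loose and skew in the tray, flat, its y within 0.2 rad of the tray's y, 25 mm free beyond each long side. Origin: centre of its underside. Home: tray frame (35.5, 34.5, 6) mm, its y along the tray's y, either way round. Sliding takes 1 to 10 N
- carton_b: twin of carton_a, same size, weight and frame; starts on the bench left of the tray. Home: tray frame (-32.5 to -35.5, 34.5, 6) mm, its y along the tray's y, either way round
- carton_c: taller brown parts carton, a solid block 66 x 110 x 50 mm (x, y, z), 0.2 to 0.45 kg; starts on the bench left of the tray (it and carton_b may swap places). Origin: centre of its underside. Home: tray frame y about -60, z 6 mm, its y along the tray's x, either way round, anywhere along the tray's x
- tape_roll: bystander, loose: roll of brown packing tape lying flat, 116 across, 48 high (mm); origin at the centre of its underside
- blue_cup: bystander, loose: blue plastic cup, 66 across, 82 high, standing (mm); origin at the centre of its underside
- tensioner: bystander, loose: strap tensioner: blue head, black-gripped lever, 62 x 237 x 50 (mm); origin at the centre of its underside
- tape_measure: bystander, loose: teal tape measure, 40 x 91 x 67 (mm); origin at the centre of its underside
- stapler: bystander, loose: teal hand stapler, 36 x 172 x 56 (mm); origin at the centre of its underside

How it is judged:
On the way, in this order (a step that is already met when the one before it is completed fails the run):
1. the first low carton (carton_a) lies flat in the far left corner, within 3 mm of both walls and square to them (x of carton_a in the frame of tray between 0.0325 and 0.0375 m and y of carton_a in the frame of tray between 0.0315 and 0.0365 m and z of carton_a in the frame of tray below 0.009 m and angle between carton_a's own z axis and vertical below 0.05 rad and angle between the x axis of carton_a and the x axis of tray, either way round below 0.035 rad), for 0.2 s.
2. its twin (carton_b) lies flat on the tray floor in front of it, within 4 mm of the left wall, the first still in its corner (x of carton_a in the frame of tray between 0.031 and 0.0375 m and y of carton_a in the frame of tray between 0.03 and 0.0365 m and z of each of carton_a, carton_b in the frame of tray below 0.009 m and angle between each of carton_a, carton_b's own z axis and vertical below 0.05 rad and angle between the x axis of each of carton_a, carton_b and the x axis of tray, either way round below 0.035 rad and x of carton_b in the frame of tray between -0.0375 and -0.03 m and y of carton_b in the frame of tray between 0.0305 and 0.0365 m), for 0.2 s.
At the end, for the whole second after the job is handed in: All three cartons lie flat on the tray floor (within 3 mm, 0.05 rad), released and at rest: carton_a within 4.5 mm of the far and left walls, carton_b in front of it within 4.5 mm of the left wall, both square to 0.035 rad, carton_c crosswise in the right end, square to 0.06 rad (x of carton_a in the frame of tray between 0.031 and 0.0375 m and y of carton_a in the frame of tray between 0.03 and 0.0365 m and z of each of carton_a, carton_b, carton_c in the frame of tray below 0.009 m and angle between each of carton_a, carton_b, carton_c's own z axis and vertical below 0.05 rad and angle between the x axis of each of carton_a, carton_b and the x axis of tray, either way round below 0.035 rad and x of carton_b in the frame of tray between -0.0375 and -0.03 m and y of carton_b in the frame of tray between 0.03 and 0.0365 m and x of carton_c in the frame of tray between -0.0165 and 0.0165 m and y of carton_c in the frame of tray between -0.0635 and -0.0565 m and angle between the y axis of carton_c and the x axis of tray, either way round below 0.06 rad and linear speed of each of carton_a, carton_b, carton_c below 0.01 m/s and contact force between the fingers and carton_a below 0.1 N and contact force between the fingers and carton_b below 0.1 N and contact force between the fingers and carton_c below 0.1 N); the robot touches nothing.
It fails at once if a loose bystander (tape roll, cup, tensioner, tape measure, stapler) is moved by more than 3 cm (distance of any of tape_roll, blue_cup, tensioner, tape_measure, stapler from where it was at the start of the episode above 0.03 m).
It also fails if it takes over 72 s, if anything falls off the work surface, if the arm or the gripper's body presses on something with over 40 N, if the wrist force passes 120 N, or if a joint passes its speed limit or range.

ROBOT

A 6-joint arm with a two-finger parallel gripper is mounted at the origin on a cart in front of the work surface, level with it; the furniture and walls round the work are solid. World frame = base frame: x ahead of the robot, y to its left, z up, the work surface at z = 0. Lengths are in m, angles in rad, forces in N, time in s.
With the tool pointing down it reaches from about 0.375 to 0.925 m from the base axis. Payload 5.7 kg.
Tool frame: the origin (TCP) lies midway between the tips of the shut fingers; the grasp point (between the pads) lies 19 mm behind it (env.pinch_z is the distance from the TCP to the grasp point, in m); z points along the fingers, y is the direction in which the jaws open and shut (so a half turn about z gives the same grasp; the last joint's range is limited). The gripper opens to 88 mm and grips with 3 to 60 N. Pads are 20 mm wide; open, the fingers measure 115 mm over their backs; the gripper's body (75 mm by 178 mm) begins 61 mm behind the grasp point.
Start: joints at [1.218, 0.359, 1.51, -0, 1.272, -0.115], TCP at [0.141, 0.583, 0.198] pointing down, gripper open.
Joint ranges: [-2.97, 2.97], [-1.01, 2.36], [0.21, 2.38], [-0.96, 4.11], [0.2, 2.71], [-2.98, 2.98]. Speed limits (rad/s): [2.39, 2.39, 3.14, 3.14, 3.14, 3.14].

INTERFACE

Orientations are given as a unit quaternion [w, x, y, z].
In Python, from cell import env gives the robot as it stands. Calls block until the motion is done:
- env.reach(position, orientation): joint-space move of the TCP to a pose.
- env.servo_line(position, rotation=None, feed=0.15, f_stop=None): straight line of the TCP; rotation=None keeps the orientation; feed is the mean speed in m/s. With f_stop (N) it stops when the force on the tool has changed by that much, and returns True; else False.
- env.movej(angles): joint-space move.
- env.command_gripper(opening, newtons=None): opening from 0.0 (shut) to 1.0 (fully open); newtons is the grip in N (None keeps the last); returns when the fingers have stopped.
- env.wait(seconds).
- env.inverse_kinematics(position, orientation): joint angles nearest the present ones, or None.
- env.get_state(): the state.
- env.camera(name): name is "scene" or "top"; returns a dict with "frame" (384x512x3 uint8, red, green, blue), "vfov" (degrees; the focal length in pixels is half the picture's height over the tangent of half this angle, whatever the lens; pixels are square), "cx", "cy" (the principal point, pixels), "k1" (the pictures are not rectified: a ray, as slopes to the right and down, at radius r is drawn at 1 + k1 r^2 times it, then the intrinsics apply), "origin" and "orientation" of the camera in the world. Camera axes: x right, y up, looking along -z (the intrinsics and any distortion apply to the point x, -y, -z); pixel columns grow to the right and rows downward; lengths in m; the calibration is good to about 2 mm. A picture is of the moment at which its call begins. There is no depth.
A pose or a line that the arm cannot do raises env.Unreachable and nothing moves.
- env.sign_off(): hands the job in, once; it reports no verdict.
The state is a dict: "time": time; "joint_pos": joint angles; "qd": joint speeds; "effort": joint torques, N m; "position": TCP position; "tool_rot": TCP orientation; "force": force on the tool from outside, world axes, zero at the start; "moment": the same for the moment, N m; "opening": opening from 0.0 (shut) to 1.0 (fully open).
Only numpy, scipy, OpenCV 4.12 (cv2) and the standard library are available. Lean on these libraries where they do the work, as an engineer would, in place of code of your own. Each camera call takes 0.05 s, during which the arm holds its last target.

## Working session

There is one attempt and no reset: what is moved stays moved. The work goes in short steps, each a Python script; the robot and the scene stay as the last script left them, time stands still between calls to the robot, and variables do not carry over. Pictures are saved under pics/ and viewed, and the job is handed in when it is done.

```bash
ls; mkdir -p pics
python3 - <<'E'
from cell import env
import cv2
for n in ("scene","top"):
    c=env.camera(n); f=c.pop("frame"); print(n,c)
    cv2.imwrite(f"pics/{n}0.png",f[:,:,::-1])
s=env.get_state(); print(s)
E
```

```text
pics
scene {'vfov': 42.721816897440476, 'cx': 256.99029429238186, 'cy': 190.31311038961007, 'k1': -0.07740126238323385, 'origin': array([-0.02087905, -0.90469962,  0.90354148]), 'orientation': array([ 0.86259219,  0.44778136, -0.11585708, -0.20494804])}
top {'vfov': 48.61282000819548, 'cx': 253.3590522644328, 'cy': 186.81096812535827, 'k1': -0.14127388097327928, 'origin': array([0.3475951 , 0.19098047, 1.34042661]), 'orientation': array([ 0.70898479,  0.06665598, -0.0511151 , -0.7002034 ])}
{'time': 0.1, 'joint_pos': array([ 1.21789320e+00,  3.59398697e-01,  1.51133336e+00,  4.51136005e-05,
        1.27250366e+00, -1.15116172e-01]), 'qd': array([ 0.00039073, -0.00152672, -0.00295209, -0.00026788,  0.0009209 ,
       -0.00158551]), 'effort': array([ 3.65839296e-04, -5.16353309e+01, -2.71409279e+01,  6.74315239e-02,
        2.76230351e-02, -3.07114897e-05]), 'position': array([0.14109874, 0.58248582, 0.19771062]), 'tool_rot': array([-2.11464681e-04,  1.18620129e-01,  9.92939369e-01, -7.94143832e-04]), 'force': array([-0.26498959,  0.13798738,  0.81250722]), 'moment': array([-0.02400453,  0.01045032,  0.02704965]), 'opening': 0.9987555612580672}
```

View pics/scene0.png

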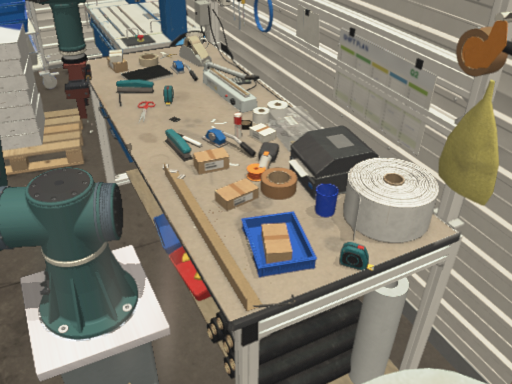

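View pics/top0.png

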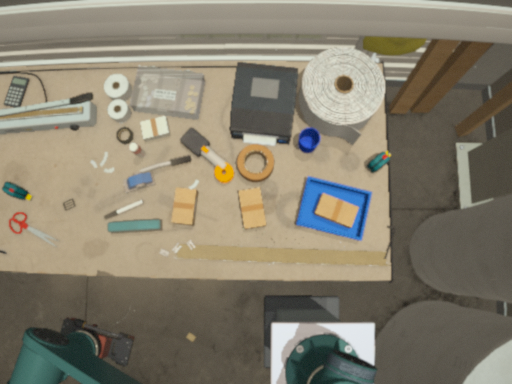

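```bash
cat > h.py <<'E'
import numpy as np, cv2
from scipy.spatial.transform import Rotation as R
def K(c):
    f=c['frame'].shape[0]/2/np.tan(np.radians(c['vfov'])/2); return f
def rot(c):
    q=c['orientation']; return R.from_quat([q[1],q[2],q[3],q[0]]).as_matrix()
def project(c,P):
    P=np.atleast_2d(P); p=(P-c['origin'])@rot(c)
    s=np.stack([p[:,0]/-p[:,2],-p[:,1]/-p[:,2]],1)
    r2=(s**2).sum(1,keepdims=True); s=s*(1+c['k1']*r2)
    return s*K(c)+[c['cx'],c['cy']]
def back(c,px,z):
    px=np.atleast_2d(px).astype(float); d=(px-[c['cx'],c['cy']])/K(c); s=d.copy()
    for _ in range(30): s=d/(1+c['k1']*(s**2).sum(1,keepdims=True))
    ray=np.stack([s[:,0],-s[:,1],-np.ones(len(s))],1)@rot(c).T
    t=(z-c['origin'][2])/ray[:,2]; return c['origin']+t[:,None]*ray
def crop(c,x0,y0,x1,y1,k,fn):
    f=c['frame'][y0:y1,x0:x1,::-1]; cv2.imwrite(fn,cv2.resize(f,None,fx=k,fy=k,interpolation=cv2.INTER_CUBIC))
E
python3 - <<'E'
from cell import env
from h import *
import pickle
t=env.camera("top"); s=env.camera("scene"); pickle.dump((t,s),open("c0.pkl","wb"))
crop(t,160,165,285,245,6,"pics/t_cart.png"); crop(t,285,165,395,247,7,"pics/t_tray.png")
crop(s,185,140,285,215,8,"pics/s_cart.png"); crop(s,230,200,330,275,8,"pics/s_tray.png")
E
```

```text
(no output)
```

View pics/t_cart.png

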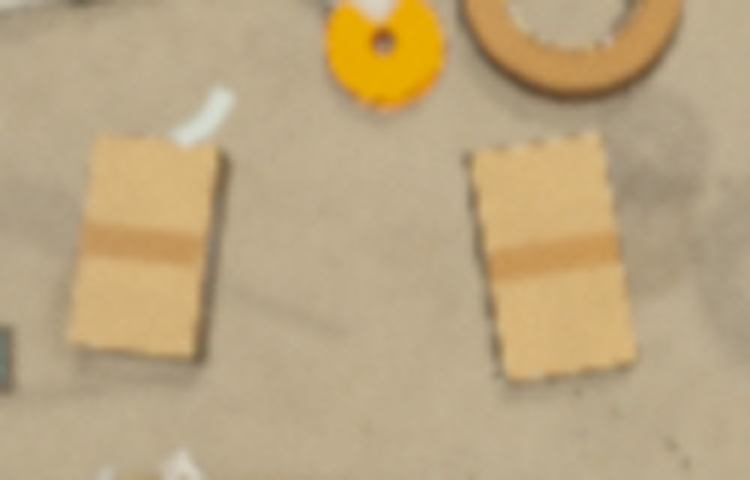

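View pics/t_tray.png

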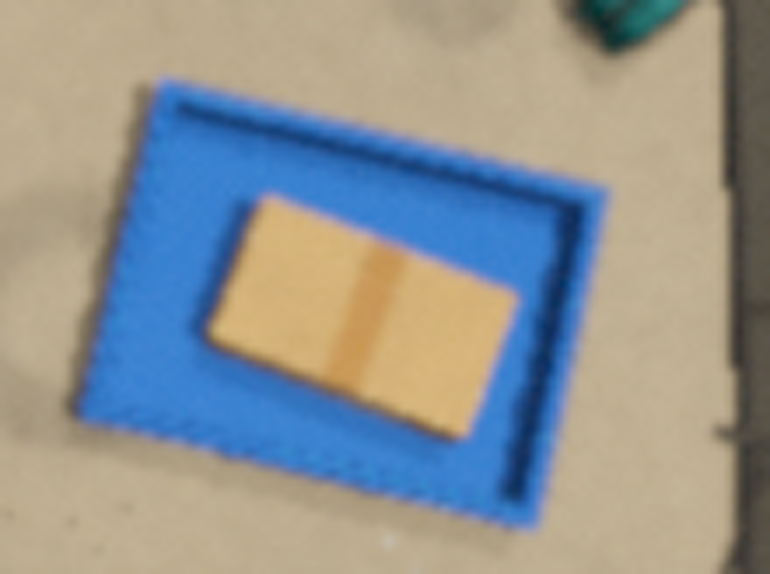

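View pics/s_cart.png

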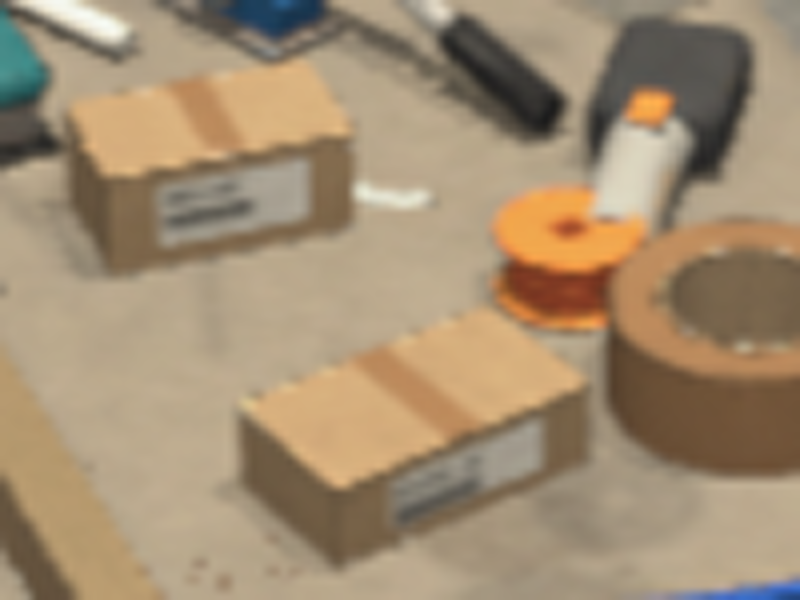

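View pics/s_tray.png

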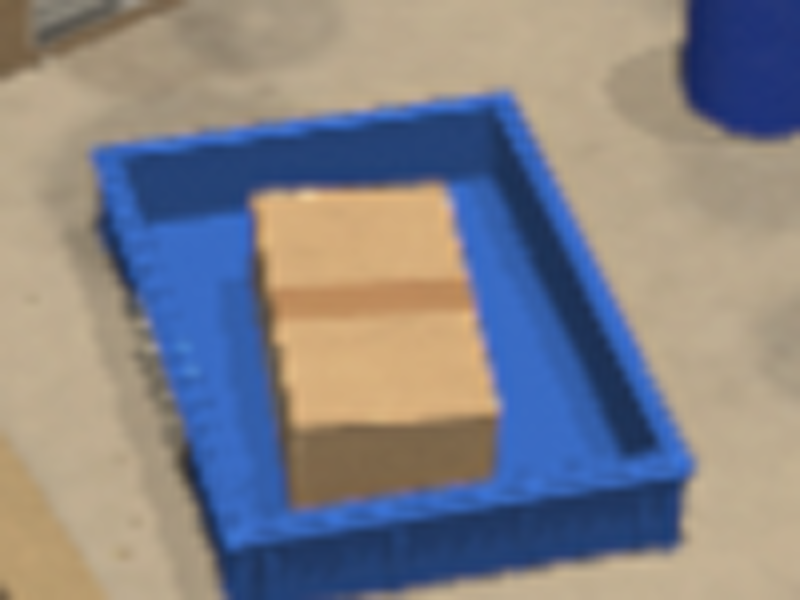

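```bash
cat > fit.py <<'E'
from h import *
from scipy.optimize import least_squares
def box(p,lx,ly,z):
    x,y,a=p; c=np.array([[1,1],[1,-1],[-1,-1],[-1,1]])*[lx/2,ly/2]
    Rm=np.array([[np.cos(a),-np.sin(a)],[np.sin(a),np.cos(a)]])
    return np.c_[c@Rm.T+[x,y],np.full(4,z)]
def fit(obs,lx,ly,z,p0):
    # obs: list of (cam, 4 px) ; order-matched via nearest
    def res(p):
        o=[]
        for c,px in obs:
            q=project(c,box(p,lx,ly,z)); o.append((q-px).ravel())
        return np.concatenate(o)
    return least_squares(res,p0)
E
python3 - <<'E'
from fit import *
import pickle, itertools
t,s=pickle.load(open("c0.pkl","rb"))
def cv(l,k,x0,y0): return (np.array(l,float)+.5)/k-.5+[x0,y0]
T=dict(c=cv([(95,137),(220,150),(197,356),(70,344)],6,160,165),b=cv([(470,153),(602,134),(635,362),(507,380)],6,160,165),
tray=cv([(163,80),(608,187),(538,527),(80,415)],7,285,165),a=cv([(267,195),(519,294),(464,438),(208,337)],7,285,165))
S=dict(c=cv([(305,62),(350,135),(108,177),(68,105)],8,185,140),b=cv([(487,310),(587,380),(342,487),(243,405)],8,185,140),
tray=cv([(513,95),(692,468),(228,548),(95,150)],8,230,200),a=cv([(445,183),(497,412),(287,428),(252,198)],8,230,200))
D=dict(c=(66,110,50),b=(68,120,40),tray=(149,199,40),a=(68,120,46))
for n,(lx,ly,z) in D.items():
    lx,ly,z=lx/1e3,ly/1e3,z/1e3
    # cyclic order from top: TL,TR,BR,BL in image = world (+x+y),(+x-y),(-x-y),(-x+y); 
    tt=T[n]; 
    if n in 'bc': pass
    ct=back(t,tt,z).mean(0)
    for obs in ([(t,tt)],[(s,S[n])],[(t,tt),(s,S[n])]):
        r=fit(obs,lx,ly,z,[ct[0],ct[1],0]); print(n,r.x.round(4),np.abs(r.fun).max().round(2),np.sqrt((r.fun**2).mean()).round(2))
E
```

```text
c [ 0.5035  0.4347 -0.0935] 7.67 6.86
c [ 0.5067  0.4355 -0.2149] 5.77 4.68
c [ 0.5047  0.4346 -0.1479] 9.01 5.93
b [0.5019 0.225  0.1596] 10.0 8.38
b [ 0.5044  0.2261 -0.0414] 9.3 5.99
b [0.5028 0.2252 0.0646] 11.26 7.43
tray [ 0.504  -0.0292 -0.2326] 1.43 0.94
tray [ 0.5042 -0.0334 -0.2421] 1.13 0.87
tray [ 0.5045 -0.031  -0.2372] 1.93 1.01
a [ 0.497  -0.0354 -0.3747] 0.32 0.18
a [ 0.4985 -0.036  -0.3784] 0.48 0.27
a [ 0.4978 -0.0358 -0.3763] 0.46 0.3
```

```bash
cat > trayfit.py <<'E'
from fit import *
def hull_pts(c,p,lx,ly,h):
    P=np.r_[box(p,lx,ly,0),box(p,lx,ly,h)]
    return cv2.convexHull(project(c,P).astype(np.float32))
def blue_contour(c,x0,y0,x1,y1,k=6):
    f=c['frame'][y0:y1,x0:x1].astype(np.float32)
    g=f[...,2]-f[...,0]   # blue minus red
    g=cv2.resize(g,None,fx=k,fy=k,interpolation=cv2.INTER_CUBIC)
    m=(g>12).astype(np.uint8)
    cs,_=cv2.findContours(m,cv2.RETR_EXTERNAL,cv2.CHAIN_APPROX_NONE)
    q=max(cs,key=cv2.contourArea)[:,0,:]
    return (q+.5)/k-.5+[x0,y0]
def trayfit(obs,p0):
    def res(p):
        return np.concatenate([[cv2.pointPolygonTest(hull_pts(c,p,.149,.199,.04),(float(x),float(y)),True) for x,y in q[::4]] for c,q in obs])
    return least_squares(res,p0,loss='soft_l1',f_scale=0.5,diff_step=1e-4,x_scale=[.01,.01,.05])
E
python3 - <<'E'
from trayfit import *
import pickle
t,s=pickle.load(open("c0.pkl","rb"))
ot=blue_contour(t,285,170,385,245); os_=blue_contour(s,232,205,325,280)
for o in ([(t,ot)],[(s,os_)],[(t,ot),(s,os_)]):
    r=trayfit(o,[.504,-.031,-.237]); print(r.x.round(4),np.sqrt((r.fun**2).mean()).round(2))
p=r.x
for c,n in ((t,'t'),(s,'s')):
    k=6; x0,y0,x1,y1=(285,165,395,247) if n=='t' else (230,195,330,275)
    im=cv2.resize(c['frame'][y0:y1,x0:x1,::-1],None,fx=k,fy=k,interpolation=cv2.INTER_CUBIC)
    for z,lx,ly,col in((.0,.149,.199,(0,0,255)),(.04,.149,.199,(0,255,255)),(.04,.139,.189,(0,255,0)),(.006,.139,.189,(255,255,255))):
        q=((project(c,box(p,lx,ly,z))-[x0,y0]+.5)*k-.5).round().astype(int); cv2.polylines(im,[q.reshape(-1,1,2)],True,col,1)
    cv2.imwrite(f"pics/fit_{n}.png",im)
def cv(l,k,x0,y0): return (np.array(l,float)+.5)/k-.5+[x0,y0]
T=dict(c=cv([(95,137),(220,150),(197,356),(70,344)],6,160,165),b=cv([(470,153),(602,134),(635,362),(507,380)],6,160,165))
S=dict(c=cv([(305,62),(350,135),(108,177),(68,105)],8,185,140),b=cv([(487,310),(587,380),(342,487),(243,405)],8,185,140))
D=dict(c=(110,66,50),b=(120,68,40))
for n,(lx,ly,z) in D.items():
    lx,ly,z=lx/1e3,ly/1e3,z/1e3; tt=T[n]; ct=back(t,tt,z).mean(0)
    for obs in ([(t,tt)],[(s,S[n])],[(t,tt),(s,S[n])]):
        r=fit(obs,lx,ly,z,[ct[0],ct[1],0]); print(n,r.x.round(4),np.abs(r.fun).max().round(2),np.sqrt((r.fun**2).mean()).round(2))
E
```

```text
[ 0.505  -0.03   -0.2367] 1.1
[ 0.5094 -0.028  -0.2365] 0.52
[ 0.508  -0.0281 -0.2347] 1.03
c [ 0.5037  0.4344 -0.0785] 0.59 0.33
c [ 0.5071  0.4347 -0.1017] 0.84 0.48
c [ 0.5051  0.4342 -0.0851] 1.29 0.55
b [0.5022 0.2251 0.1634] 0.36 0.24
b [0.5051 0.2245 0.1925] 0.85 0.49
b [0.5036 0.2246 0.1742] 1.14 0.55
```

View pics/fit_t.png

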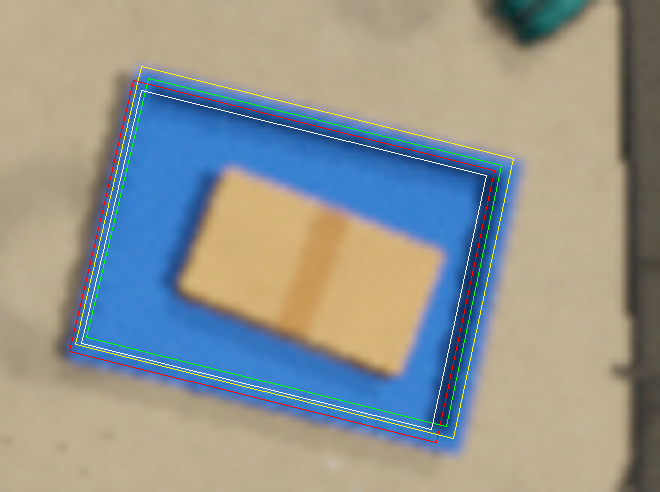

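View pics/fit_s.png

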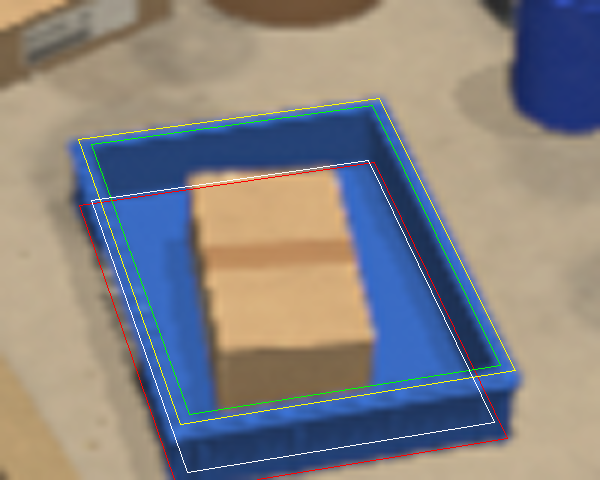

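```bash
cat > r.py <<'E'
from cell import env
import numpy as np, json
def q(phi):
    # jaw dir at angle phi (mod pi): choose the tool-y branch
    th=(phi+np.pi/2)/2; return np.array([0,np.cos(th),np.sin(th),0])
def pick(pos,phi):
    best=None
    for k in (0,1,-1):
        j=env.inverse_kinematics(pos,q(phi+k*np.pi))
        if j is None: continue
        c=np.abs(np.array(j)-env.get_state()['joint_pos']).max()
        print('  branch',k,np.round(j,2))
        if best is None or c<best[0]: best=(c,phi+k*np.pi)
    return best[1]
def st(tag=''):
    s=env.get_state(); p=s['position']; w=s['tool_rot']
    print(tag,'t%.2f'%s['time'],'p',(p*1e3).round(1),'jaw%.4f'%(2*np.arctan2(w[2],w[1])-np.pi/2),'F',s['force'].round(1),'M',s['moment'].round(2),'op%.3f'%s['opening']); return s
class Tray:
    def __init__(s,x,y,a): s.o=np.array([x,y]); s.a=a; c,d=np.cos(a),np.sin(a); s.R=np.array([[c,-d],[d,c]])
    def w(s,x,y,z): # mm tray -> world m
        v=s.o+s.R@np.array([x,y])/1e3; return np.array([v[0],v[1],z/1e3])
    def t(s,p): return s.R.T@(np.array(p[:2])-s.o)*1e3
TR=Tray(.5055,-.0305,-.236)
E
python3 - <<'E'
from r import *
env.command_gripper(.92)
A=np.array([.4976,-.0358]); 
phi=pick([A[0],A[1],.14],-.376)
env.reach([A[0],A[1],.12],q(phi)); st('above')
r=env.servo_line([A[0],A[1],.014],feed=.15,f_stop=8); st('down %s'%r)
E
```

```text
branch 0 [-0.21  0.28  1.8  -0.    1.07  0.17]
  branch 1 [-0.21  0.28  1.8  -0.    1.07 -2.98]
  branch -1 [-0.21  0.28  1.8  -0.    1.07 -2.98]
above t3.10 p [497.8 -35.1 120.1] jaw-0.3749 F [0.6 0.5 0.1] M [-0.08  0.05 -0.01] op0.917
down False t3.96 p [498.2 -35.7  14.5] jaw-0.3757 F [0.4 0.5 0.2] M [-0.03  0.05 -0.  ] op0.920
```

Run:
```python
from r import *
env.command_gripper(0,20); s=st('grip'); print(TR.t(s['position']))
z=14
env.servo_line(TR.w(13,22,z),q(-.236),feed=.08); st('mid')
r=env.servo_line(TR.w(13,42,z),feed=.03,f_stop=14); s=st('left %s'%r); print(TR.t(s['position']))
env.command_gripper(.9); s=st('open')
env.servo_line(TR.w(*TR.t(s['position']),110),feed=.2); st()
import pickle; from h import *
t=env.camera('top');c=env.camera('scene'); pickle.dump((t,c),open('c1.pkl','wb'))
crop(t,285,165,395,247,7,"pics/t1.png"); crop(c,230,150,360,275,6,"pics/s1.png")
```

```text
grip t4.32 p [497.9 -35.8  14.8] jaw-0.3760 F [-1.   0.7  6.2] M [0.16 0.38 0.09] op0.774
[-6.17109285 -6.89846551]
mid t4.90 p [524.5 -12.1  14.8] jaw-0.2356 F [-0.3  0.2  6.3] M [0.09 0.3  0.17] op0.772
left True t5.43 p [527.3   1.   14.8] jaw-0.2343 F [ 0.5 -2.   4.9] M [-0.33  0.26 -0.09] op0.771
[13.83508216 35.70015643]
open t5.85 p [526.2   1.3  14. ] jaw-0.2346 F [-0.2 -0.9  0.1] M [-0.11  0.12 -0.02] op0.903
 t6.48 p [525.7   1.3 109.6] jaw-0.2345 F [-0.7 -0.1  0. ] M [-0.03  0.02  0.02] op0.902
```

View pics/t1.png

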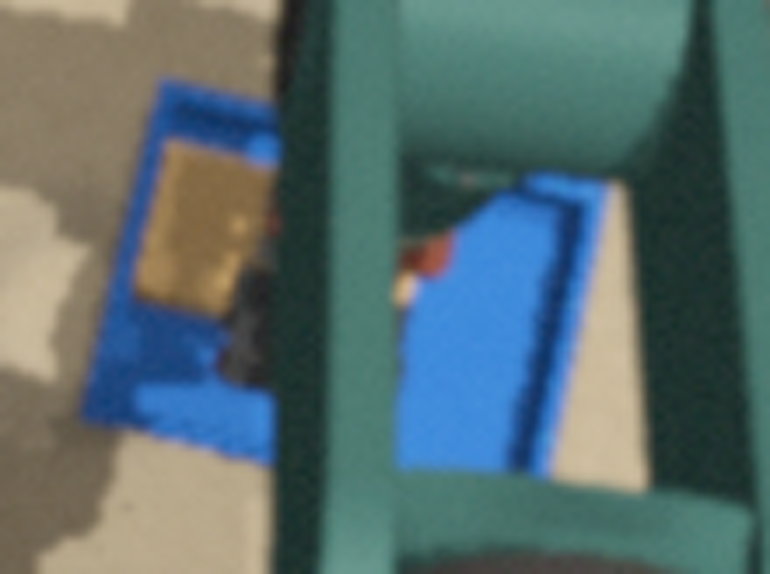

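View pics/s1.png

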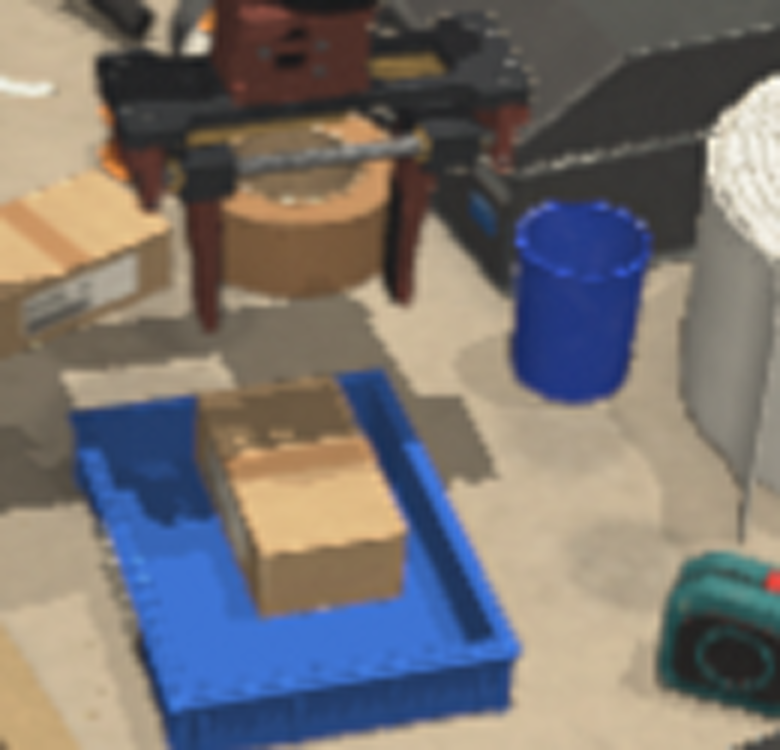

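Run:
```python
from r import *
env.command_gripper(.8)
phi=pick(TR.w(-42,34,110),-.236+np.pi/2)
env.reach(TR.w(-42,34,90),q(phi)); st('above')
r=env.servo_line(TR.w(-42,34,16),feed=.15,f_stop=8); st('down %s'%r)
r=env.servo_line(TR.w(-24,34,16),feed=.06,f_stop=12); s=st('app %s'%r)
r=env.servo_line(TR.w(0,34,16),feed=.03,f_stop=20); s=st('push %s'%r); print(TR.t(s['position']))
env.wait(.2); s=st('w'); print(TR.t(s['position']))
```

```text
branch 0 [-0.12  0.29  1.88 -0.    0.97 -1.45]
  branch 1 [-0.12  0.29  1.88 -0.    0.97  1.69]
  branch -1 [-0.12  0.29  1.88 -0.    0.97  1.69]
above t8.36 p [472.9  12.4  90.1] jaw1.3338 F [-1.1  0.1  0.1] M [-0.   -0.03  0.04] op0.800
down False t9.00 p [472.9  12.3  16.2] jaw1.3346 F [-0.1  0.5 -1. ] M [-0.01  0.04 -0.07] op0.801
app False t9.45 p [491.2   8.   16.4] jaw1.3346 F [-0.   0.4 -0.4] M [-0.04 -0.03 -0.01] op0.798
push True t10.04 p [500.9   5.3  15. ] jaw1.3344 F [-0.6  0.6 -0.3] M [-0.05  0.02  0.02] op0.799
[-12.81847834  33.75709256]
w t10.24 p [500.1   5.5  14.8] jaw1.3345 F [-0.4 -0.1  0.2] M [ 0.01 -0.01  0.  ] op0.803
[-13.61590566  33.72729741]
```

Run:
```python
from r import *
r=env.servo_line(TR.w(0,34,16),feed=.02,f_stop=25); s=st('push %s'%r); print(TR.t(s['position']))
env.wait(.1); s=st('w'); print(TR.t(s['position']))
# pull back and up, look
env.servo_line(TR.w(-22,34,16),feed=.15)
env.servo_line(TR.w(-30,34,100),feed=.25)
import pickle; from h import *
c=env.camera('scene'); pickle.dump(c,open('c2.pkl','wb'))
crop(c,230,190,330,275,7,"pics/s2.png"); st()
```

```text
push True t10.79 p [500.4   5.3  14.5] jaw1.3344 F [ 0.1 -0.4  0.5] M [-0.02 -0.03  0.01] op0.799
[-13.33896498  33.61114094]
w t10.89 p [500.4   5.3  14.4] jaw1.3344 F [0.5 0.2 0.2] M [ 0.04 -0.05  0.  ] op0.804
[-13.31900309  33.60116609]
 t11.68 p [484.    9.6  99.8] jaw1.3343 F [ 0.1  0.8 -0.6] M [0.   0.   0.05] op0.799
```

View pics/s2.png

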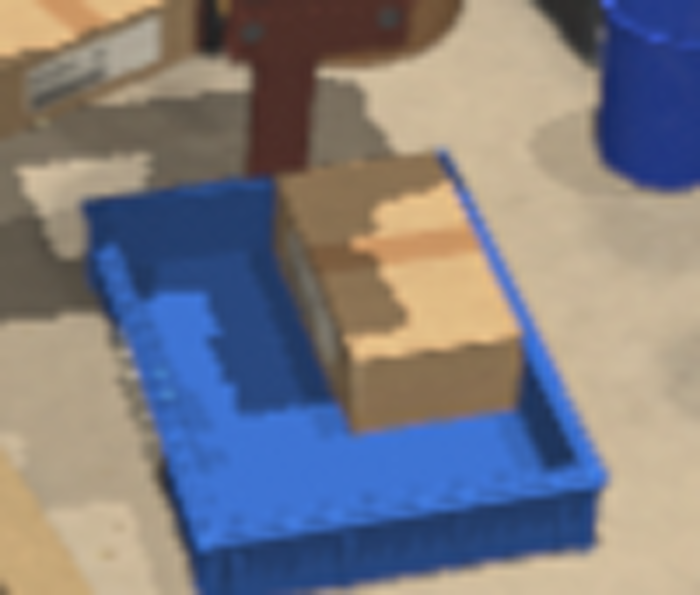

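Run:
```python
from r import *
env.command_gripper(0,20)
s=st(); 
env.reach(TR.w(30,-60,80),q(2*np.arctan2(s['tool_rot'][2],s['tool_rot'][1])-np.pi/2)); st('ab')
r=env.servo_line(TR.w(30,-60,18),feed=.2,f_stop=8); st('down %s'%r)
r=env.servo_line(TR.w(30,-46,18),feed=.08,f_stop=8)
r=env.servo_line(TR.w(30,-20,18),feed=.03,f_stop=20); s=st('pushy %s'%r); print(TR.t(s['position']))
r=env.servo_line(TR.w(30,-20,18),feed=.02,f_stop=20); s=st('pushy %s'%r); print(TR.t(s['position']))
env.servo_line(TR.w(30,-52,18),feed=.15); 
env.servo_line(TR.w(30,-52,60),feed=.2); 
env.servo_line(TR.w(-33,0,60),feed=.2); 
env.servo_line(TR.w(-33,0,22),feed=.2); 
for y in (0,75):
    env.servo_line(TR.w(-20,y,22),feed=.15)
    r=env.servo_line(TR.w(0,y,22),feed=.02,f_stop=8); s=st('A face %s'%r); print(TR.t(s['position']))
env.servo_line(TR.w(-45,75,22),feed=.15)
for y in (75,0):
    env.servo_line(TR.w(-45,y,22),feed=.15)
    r=env.servo_line(TR.w(-75,y,22),feed=.025,f_stop=8); s=st('wall %s'%r); print(TR.t(s['position']))
env.servo_line(TR.w(-45,0,22),feed=.15)
env.servo_line(TR.w(-45,0,90),feed=.25); st()
```

```text
t12.81 p [484.3   9.6 100. ] jaw1.3344 F [ 0.9 -0.2  0.6] M [0.01 0.05 0.06] op0.003
ab t13.33 p [520.4 -96.5  79.7] jaw1.3324 F [-0.6  1.   0.5] M [-0.01  0.03 -0.01] op0.007
down False t13.79 p [520.1 -94.8  18. ] jaw1.3356 F [-0.2 -0.5  0.6] M [0.01 0.   0.04] op0.007
pushy True t14.65 p [526.4 -72.1  17.9] jaw1.3378 F [-0.6 -3.1  3.2] M [-0.71  0.13 -0.03] op0.004
[ 30.02564    -35.60337228]
pushy True t15.03 p [526.4 -72.3  18. ] jaw1.3407 F [-0.2 -4.   3.1] M [-0.59  0.12  0.  ] op0.006
[ 30.06888351 -35.78267383]
A face True t17.51 p [498.9 -29.   22.1] jaw1.3400 F [-1.  -0.1  5.2] M [-0.02  0.09  0.04] op0.001
[-6.75531813 -0.03490494]
A face True t18.87 p [516.1  43.8  22.1] jaw1.3398 F [-0.9  0.2  6. ] M [ 0.01  0.04 -0.  ] op0.005
[-7.11229155 74.74590635]
wall False t20.86 p [450.4  59.9  22. ] jaw1.3397 F [-0.1 -0.   0. ] M [ 0.02 -0.02  0.03] op0.009
[-74.73087901  75.02448507]
wall False t22.90 p [432.8 -13.   22. ] jaw1.3397 F [1.7 0.4 0.1] M [-0.03  0.02  0.02] op0.007
[-7.47334295e+01 -6.52666887e-04]
 t23.68 p [461.1 -19.8  90.5] jaw1.3398 F [0.1 0.2 0.2] M [-0.01  0.01 -0.04] op0.006
```

Run:
```python
from r import *
import pickle; from h import *
c=env.camera('scene'); t=env.camera('top'); pickle.dump((t,c),open('c3.pkl','wb'))
crop(c,220,170,340,280,6,"pics/s3.png"); crop(t,285,165,395,247,7,"pics/t3.png")
```

```text
(no output)
```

View pics/s3.png

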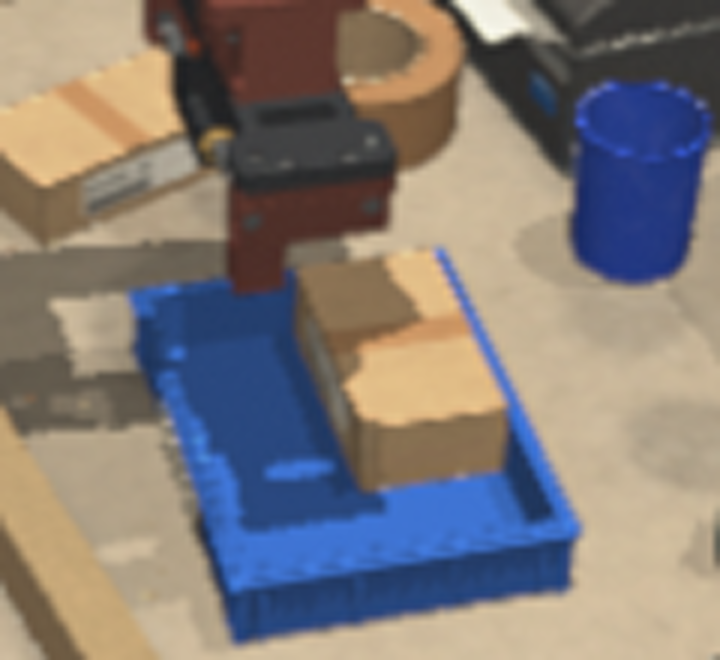

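View pics/t3.png

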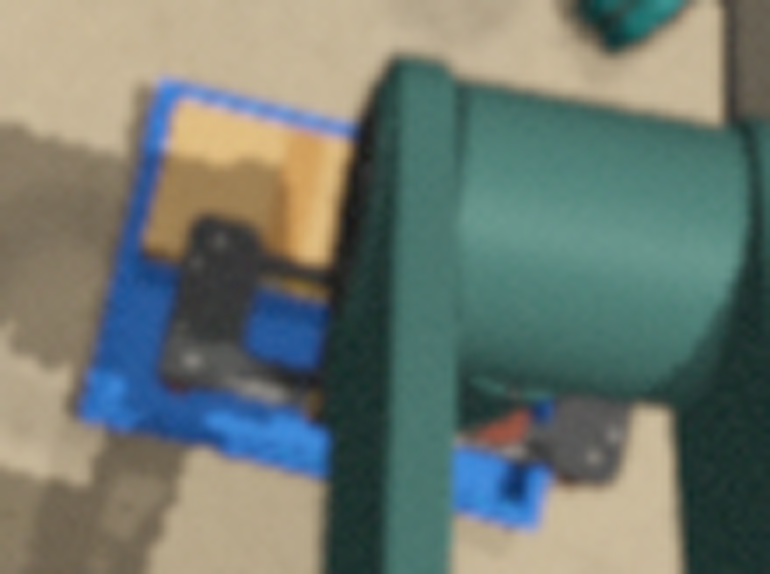

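Run:
```python
from r import *
import pickle; from h import *
t,c=pickle.load(open('c3.pkl','rb'))
s=env.get_state(); p=s['position']; w=s['tool_rot']; M=R.from_quat([w[1],w[2],w[3],w[0]]).as_matrix()
x0,y0,k=220,170,6
im=cv2.resize(c['frame'][170:280,220:340,::-1],None,fx=k,fy=k,interpolation=cv2.INTER_CUBIC)
def d(P,col,poly=True):
    q=((project(c,P)-[x0,y0]+.5)*k-.5).round().astype(int); cv2.polylines(im,[q.reshape(-1,1,2)],poly,col,1)
for z in(0,-.019,-.04):
    d(np.array([p+M@np.array([a,b,z]) for a,b in((.01,.0135),(.01,-.0135),(-.01,-.0135),(-.01,.0135))]),(0,255,255))
from fit import box
TRp=(.5055,-.0305,-.236)
d(box(TRp,.149,.199,.04),(0,255,0)); d(box(TRp,.139,.189,.006),(255,255,255))
ha=TR.w(35.5,34.5,46); d(box((ha[0],ha[1],-.236),.068,.12,.046),(0,0,255))
cv2.imwrite('pics/s3o.png',im)
```

```text
(no output)
```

View pics/s3o.png

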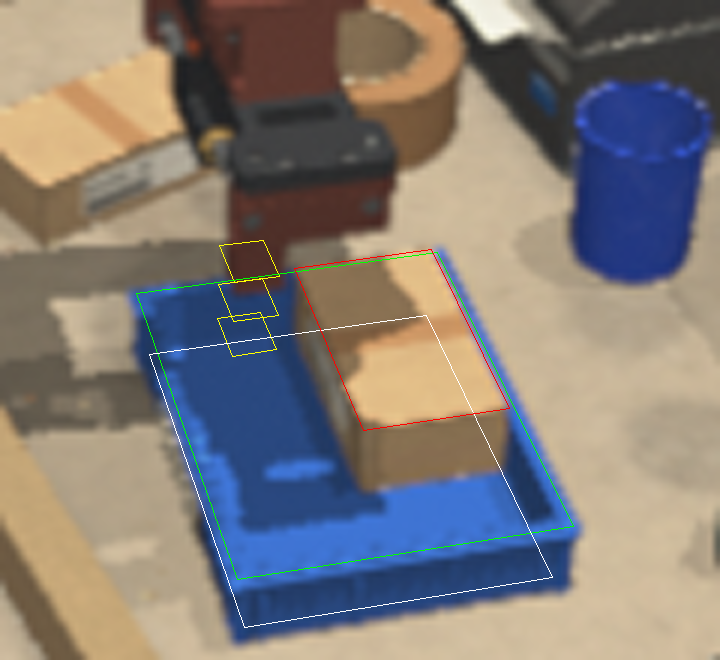

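Run:
```python
from r import *
import pickle; from h import *
from cell import env
t,c=pickle.load(open('c1.pkl','rb'))
p=np.array([.5257,.0013,.1096]); w=q(-.2345); M=R.from_quat([w[1],w[2],w[3],w[0]]).as_matrix()
x0,y0,k=230,150,6
im=cv2.resize(c['frame'][150:275,230:360,::-1],None,fx=k,fy=k,interpolation=cv2.INTER_CUBIC)
def d(P,col,poly=True):
    q=((project(c,P)-[x0,y0]+.5)*k-.5).round().astype(int); cv2.polylines(im,[q.reshape(-1,1,2)],poly,col,1)
for z in(0,-.019,-.04):
  for s in (1,-1):
    d(np.array([p+M@np.array([a,s*b,z]) for a,b in((.01,.04),(.01,.0535),(-.01,.0535),(-.01,.04))]),(0,255,255))
cv2.imwrite('pics/s1o.png',im)
# now a fresh picture
c=env.camera('scene'); crop(c,200,130,340,250,5,"pics/s4.png"); st()
```

```text
t23.82 p [460.  -19.6  88.9] jaw1.3398 F [-0.2  0.1 -0.6] M [-0.03  0.03  0.01] op0.002
```

View pics/s1o.png

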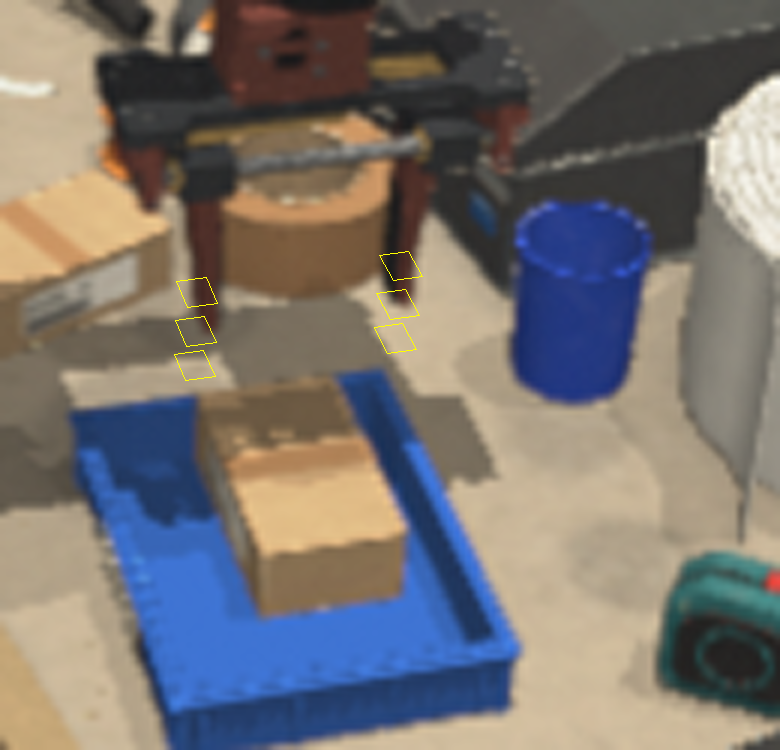

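View pics/s4.png

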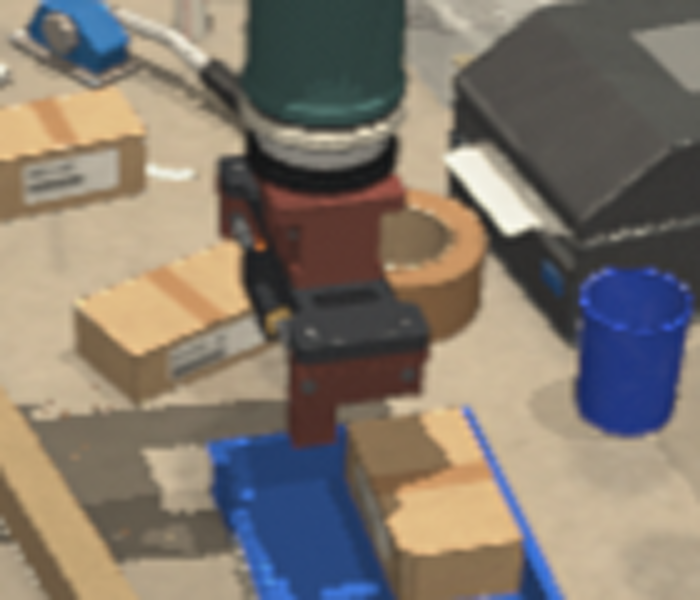

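Run:
```python
from r import *
print(env.pinch_z)
env.servo_line(TR.w(-33,20,60),feed=.2)
env.servo_line(TR.w(-33,20,26),feed=.15,f_stop=8)
r=env.servo_line(TR.w(-33,20,-30),feed=.04,f_stop=8); s=st('floor %s'%r)
import pickle; from h import *
c=env.camera('scene'); pickle.dump(c,open('c5.pkl','wb'))
crop(c,220,150,340,270,5,"pics/s5.png")
```

```text
0.0187
floor True t25.56 p [477.8  -3.3 -17.8] jaw1.3398 F [-1.3  1.3  7.6] M [ 0.02  0.14 -0.04] op0.005
```

View pics/s5.png

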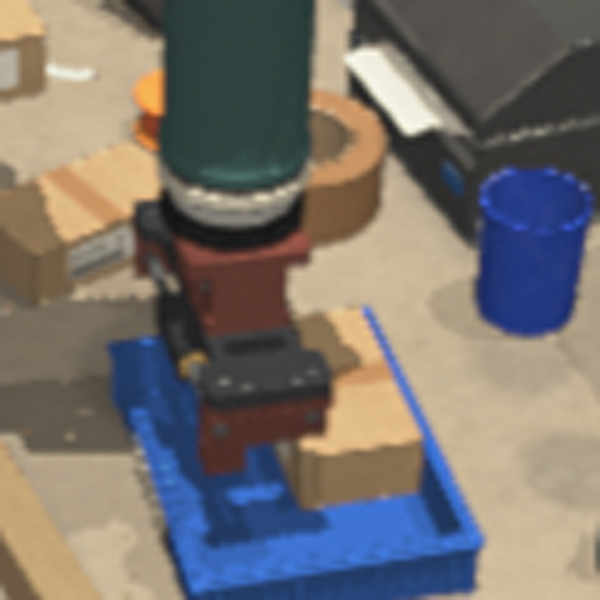

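Run:
```python
from r import *
import pickle; from h import *
def ov(c,p,phi,hs,x0,y0,x1,y1,k,fn):
    w=q(phi); M=R.from_quat([w[1],w[2],w[3],w[0]]).as_matrix(); p=np.array(p)+[0,0,.0235]
    im=cv2.resize(c['frame'][y0:y1,x0:x1,::-1],None,fx=k,fy=k,interpolation=cv2.INTER_CUBIC)
    for z in(0,-.025):
      for a0,a1 in hs:
        P=np.array([p+M@np.array([a,b,z]) for a,b in((.01,a0),(.01,a1),(-.01,a1),(-.01,a0))])
        qq=((project(c,P)-[x0,y0]+.5)*k-.5).round().astype(int); cv2.polylines(im,[qq.reshape(-1,1,2)],True,(0,255,255),1)
    return im
t,c=pickle.load(open('c1.pkl','rb'))
a=ov(c,[.5257,.0013,.1096],-.2345,[(.04,.0535),(-.0535,-.04)],240,170,320,220,8,'')
t,c=pickle.load(open('c3.pkl','rb'))
b=ov(c,[.461,-.0198,.0905],1.3398,[(-.0135,.0135)],235,185,300,235,8,'')
im=np.zeros((400,800,3),np.uint8); cv2.imwrite('pics/o1.png',a);cv2.imwrite('pics/o3.png',b)
```

```text
(no output)
```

View pics/o1.png

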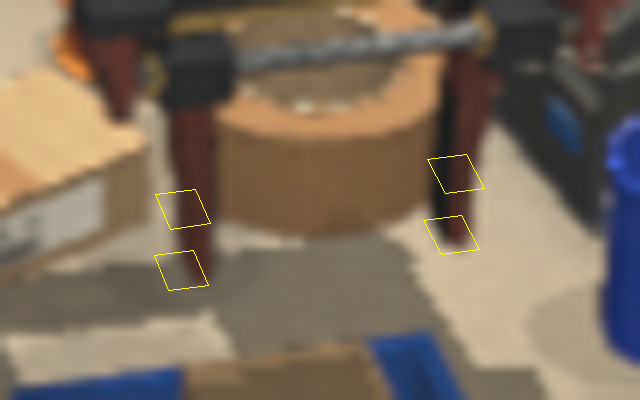

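View pics/o3.png

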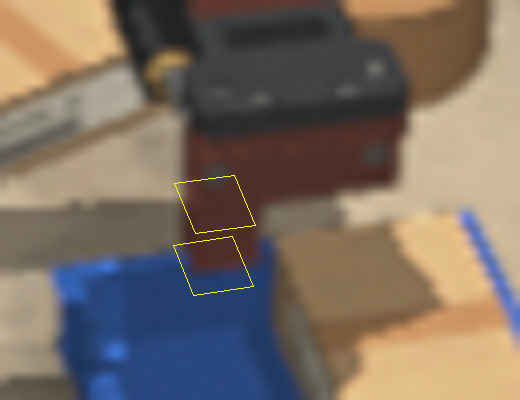

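Run:
```python
from r import *
z=-6
env.servo_line(TR.w(-33,8,z),feed=.2)
env.servo_line(TR.w(-22,8,z),feed=.15,f_stop=8)
r=env.servo_line(TR.w(0,8,z),feed=.03,f_stop=8); s=st('A1 %s'%r); print(TR.t(s['position']))
env.servo_line(TR.w(-22,35,z),feed=.2)
env.servo_line(TR.w(-22,70,z),feed=.2)
r=env.servo_line(TR.w(0,70,z),feed=.03,f_stop=8); s=st('A2 %s'%r); print(TR.t(s['position']))
env.servo_line(TR.w(-48,35,z),feed=.2,f_stop=9)
r=env.servo_line(TR.w(-75,35,z),feed=.03,f_stop=8); s=st('W %s'%r); print(TR.t(s['position']))
env.servo_line(TR.w(-40,35,z),feed=.2); st()
```

```text
A1 True t26.57 p [494.6 -19.7  -6.5] jaw1.3398 F [-0.1  0.2 -0.1] M [ 0.02 -0.02 -0.05] op0.005
[-13.12170217   7.98874326]
A2 True t27.63 p [508.8  39.9  -6.4] jaw1.3390 F [-0.6  0.3 -1.3] M [ 0.02 -0.04  0.  ] op0.005
[-13.2707741   69.22962289]
W True t28.59 p [454.6  18.1  -5.9] jaw1.3401 F [ 0.5 -0.6  0.4] M [-0.02 -0.12 -0.01] op0.005
[-60.81856043  35.3777107 ]
 t28.85 p [475.8  12.8  -6. ] jaw1.3395 F [ 0.2 -1.5  0.2] M [ 0.02 -0.   -0.04] op0.007
```

Run:
```python
from r import *
z=-5
env.reach(TR.w(-37,35,z),q(-.236)); st('rot')
r=env.servo_line(TR.w(0,35,z),feed=.03,f_stop=8); s=st('A %s'%r); print(TR.t(s['position']))
env.servo_line(TR.w(-48,35,z),feed=.2,f_stop=9)
r=env.servo_line(TR.w(-75,35,z),feed=.03,f_stop=8); s=st('W %s'%r); print(TR.t(s['position']))
env.servo_line(TR.w(-40,35,z),feed=.2)
env.servo_line(TR.w(-40,35,50),feed=.3);st()
```

```text
rot t30.23 p [477.2  12.3  -5.1] jaw-0.2349 F [-0.  -0.5  0.5] M [-0.05  0.04 -0.03] op0.009
A True t31.12 p [503.2   6.   -5.5] jaw-0.2362 F [ 0.2  0.7 -0.3] M [-0.08  0.07 -0.03] op0.004
[-10.72956292  34.91727056]
W True t32.04 p [453.   18.2  -4.9] jaw-0.2359 F [0.5 0.1 0.8] M [-0.07 -0.02  0.02] op0.000
[-62.45957337  35.11155525]
 t32.63 p [474.5  13.   50.9] jaw-0.2361 F [ 0.5  0.  -0.4] M [-0.1   0.12  0.01] op0.008
```

Run:
```python
from r import *
bx,by=.5015,.2248
env.command_gripper(1.0)
phi=.172-np.pi/2
print(np.round(env.inverse_kinematics([bx,by,.06],q(phi)),2))
env.reach([bx,by,.06],q(phi)); st('ab')
r=env.servo_line([bx,by,.005],feed=.15,f_stop=8); st('down %s'%r)
if r: raise SystemExit
env.command_gripper(0,45); st('grip')
env.servo_line([bx,by,.075],feed=.2); st('lift')
import pickle; from h import *
c=env.camera('scene'); pickle.dump(c,open('c6.pkl','wb')); crop(c,180,110,310,210,6,"pics/s6.png")
```

```text
[ 0.3   0.45  1.77 -0.    0.92  1.69]
ab t35.42 p [501.4 224.4  59.9] jaw-1.3982 F [ 0.4 -0.   0.9] M [-0.06  0.12 -0.  ] op1.001
down False t35.93 p [501.4 224.4   4.9] jaw-1.3992 F [ 0.5 -0.  -0.8] M [-0.02  0.19 -0.04] op1.002
grip t36.38 p [502.2 224.8   5.9] jaw-1.3985 F [-0.5 -3.1  5.7] M [-0.4   0.19  0.04] op0.766
lift t36.88 p [501.1 224.8  74.6] jaw-1.3988 F [-1.3  0.6 -4. ] M [-0.06  0.15 -0.04] op0.774
```

View pics/s6.png

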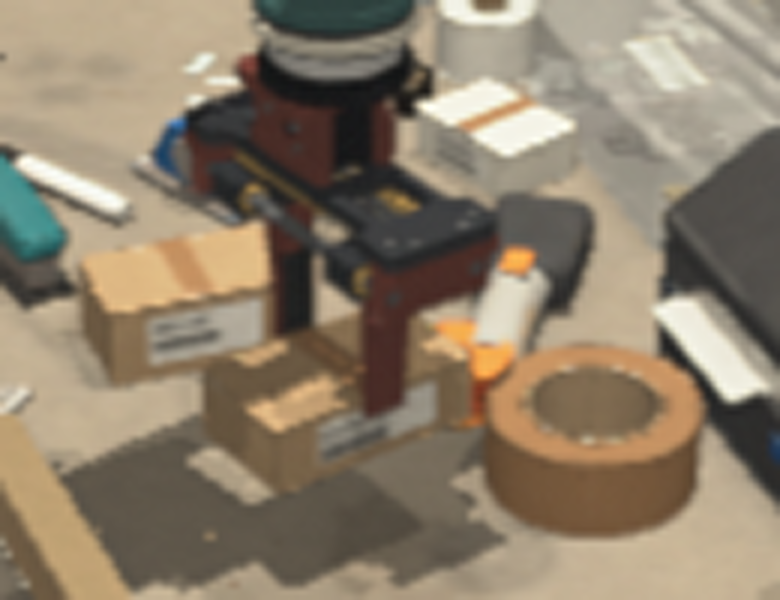

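Run:
```python
from r import *
env.reach(TR.w(-36.8,31,66),q(-.236)); s=st('ab'); print(TR.t(s['position']))
env.servo_line(TR.w(-36.8,31,66),q(-.236),feed=.1)
s=st('ab'); print(TR.t(s['position']))
r=env.servo_line(TR.w(-36.8,31,25),feed=.06,f_stop=8); s=st('down %s'%r); print(TR.t(s['position']))
import pickle; from h import *
c=env.camera('scene'); pickle.dump(c,open('c7.pkl','wb')); crop(c,220,150,340,270,6,"pics/s7.png")
```

```text
ab t38.34 p [476.8   8.5  65.6] jaw-0.2367 F [ 0.2  0.8 -3.1] M [-0.11  0.03 -0.03] op0.768
[-37.04640861  31.2525809 ]
ab t38.59 p [477.1   8.6  66. ] jaw-0.2356 F [ 0.5 -0.6 -3.6] M [-0.05  0.08  0.01] op0.768
[-36.78140382  31.38664547]
down False t39.42 p [477.    8.2  25. ] jaw-0.2360 F [ 0.2 -0.7 -2.6] M [-0.06  0.08  0.01] op0.773
[-36.7520343   30.99143296]
```

View pics/s7.png

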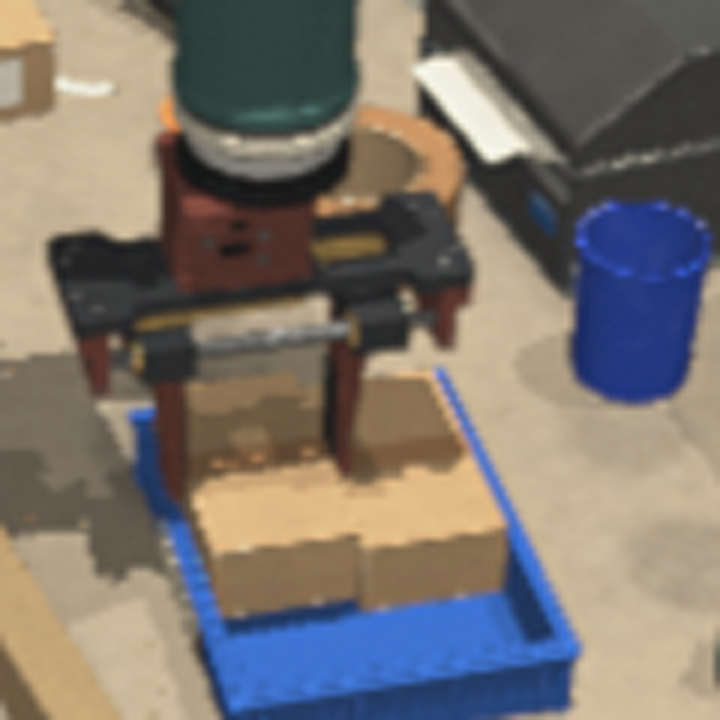

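Run:
```python
from r import *
r=env.servo_line(TR.w(-36.8,39,25),feed=.025,f_stop=6); s=st('left %s'%r); y=TR.t(s['position'])[1]; print(TR.t(s['position']))
r=env.servo_line(TR.w(-36.8,y-.5,22.5),feed=.04,f_stop=8); st('low %s'%r)
env.command_gripper(.9); st('open')
env.servo_line(TR.w(-36.8,y-.5,45),feed=.25)
env.command_gripper(0,20)
r=env.servo_line(TR.w(-36.8,y-.5,10),feed=.06,f_stop=15); st('press %s'%r)
env.servo_line(TR.w(-36.8,y-.5,50),feed=.3)
import pickle; from h import *
c=env.camera('scene'); pickle.dump(c,open('c8.pkl','wb')); crop(c,220,170,340,280,6,"pics/s8.png");st()
```

```text
left True t39.74 p [477.7  11.8  25. ] jaw-0.2353 F [ 1.7 -1.9 -1.8] M [-0.52 -0.08 -0.12] op0.775
[-36.86767494  34.60730309]
low False t39.99 p [477.5  11.5  22.3] jaw-0.2362 F [ 0.3 -0.1 -3.6] M [-0.11  0.05 -0.04] op0.772
open t40.41 p [477.9  11.2  22.6] jaw-0.2360 F [ 0.2 -1.2 -0.6] M [-0.05  0.07  0.03] op0.901
press True t42.33 p [478.1  11.2  22.1] jaw-0.2360 F [-1.6 -0.5 10.4] M [-0.02  0.33 -0.07] op0.002
 t42.63 p [477.8  11.2  49.6] jaw-0.2360 F [-0.4  0.1 -0.7] M [-0.08  0.05 -0.03] op0.002
```

View pics/s8.png

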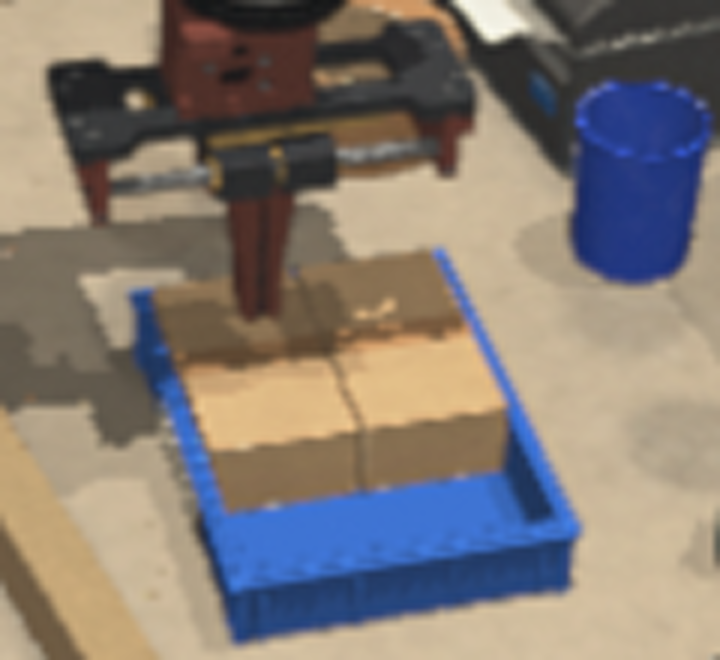

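Run:
```python
from r import *
env.command_gripper(.8)
env.servo_line(TR.w(-2.7,-62,50),feed=.3)
r=env.servo_line(TR.w(-2.7,-62,-5),feed=.2,f_stop=8); st('down %s'%r)
if r: raise SystemExit
env.servo_line(TR.w(-2.7,-44,-5),feed=.12,f_stop=10)
r=env.servo_line(TR.w(-2.7,-28,-5),feed=.03,f_stop=22); s=st('push %s'%r); print(TR.t(s['position']))
env.servo_line(TR.w(-2.7,-48,-5),feed=.15)
env.servo_line(TR.w(-2.7,-55,60),feed=.3)
import pickle; from h import *
c=env.camera('scene'); pickle.dump(c,open('c9.pkl','wb')); crop(c,220,170,340,280,6,"pics/s9.png");st()
```

```text
down False t44.70 p [487.3 -88.8  -5.3] jaw-0.2346 F [0.3 0.1 0.9] M [-0.11  0.06 -0.01] op0.802
push True t45.38 p [494.2 -67.   -4.7] jaw-0.2333 F [-0.1 -4.9  3. ] M [-0.71  0.16 -0.13] op0.799
[ -2.42465731 -38.12240481]
 t46.04 p [489.9 -83.1  60.1] jaw-0.2341 F [ 0.1  0.4 -0.8] M [-0.07  0.07 -0.02] op0.803
```

View pics/s9.png

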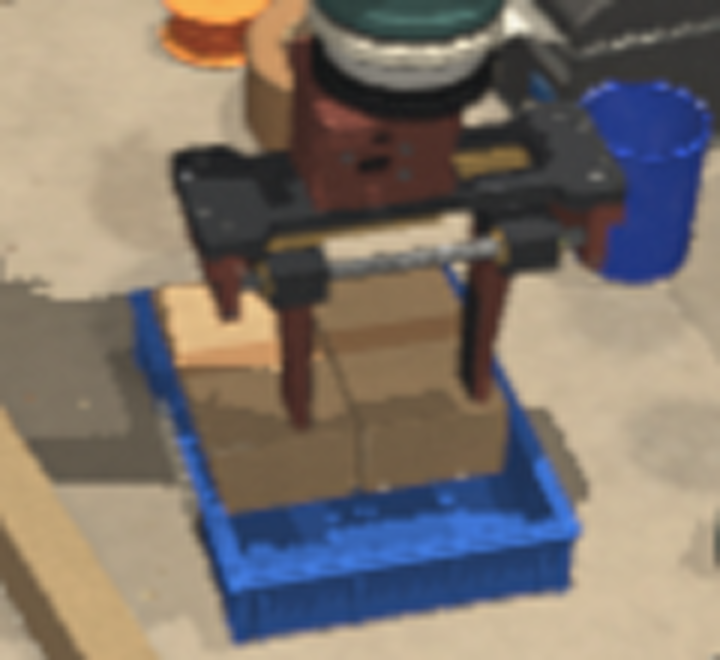

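Run:
```python
from r import *
env.servo_line(TR.w(-2.7,-62,-5),feed=.25,f_stop=9)
env.servo_line(TR.w(-2.7,-74,-5),feed=.15,f_stop=9)
r=env.servo_line(TR.w(-2.7,-95,-5),feed=.04,f_stop=8); s=st('Rwall %s'%r); print(TR.t(s['position']))
env.servo_line(TR.w(-2.7,-70,40),feed=.3)
cx,cy=.502,.4345
env.command_gripper(1.0)
phi=-.083+np.pi/2
print(np.round(env.inverse_kinematics([cx,cy,.08],q(phi)),2))
env.reach([cx,cy,.065],q(phi)); st('ab')
r=env.servo_line([cx,cy,.0165],feed=.15,f_stop=8); st('down %s'%r)
if r: raise SystemExit
env.command_gripper(0,45); st('grip')
env.servo_line([cx,cy,.11],feed=.3); st('lift')
```

```text
Rwall True t47.08 p [ 483.3 -111.8   -4.6] jaw-0.2359 F [1.4 4.4 3. ] M [ 0.53 -0.07 -0.14] op0.798
[ -2.58333515 -84.23236149]
[ 0.61  0.56  1.48 -0.    1.1  -0.88]
ab t49.81 p [502.5 433.3  64.9] jaw1.4861 F [ 0.5 -0.5 -0. ] M [ 0.02  0.02 -0.03] op0.999
down False t50.28 p [502.1 433.8  16.3] jaw1.4868 F [ 0.1 -0.1 -0.4] M [-0.01 -0.   -0.02] op1.002
grip t50.77 p [502.5 434.8  17.4] jaw1.4879 F [-0.1 -0.8  4.5] M [-0.2   0.1  -0.05] op0.729
lift t51.23 p [502.1 434.7 110.7] jaw1.4879 F [-0.1 -0.1 -2.5] M [ 0.01  0.04 -0.04] op0.735
```

Run:
```python
from r import *
import pickle; from h import *
c=env.camera('scene'); pickle.dump(c,open('c10.pkl','wb')); crop(c,150,70,270,170,6,"pics/s10.png");st()
```

```text
t51.28 p [501.  433.9 109. ] jaw1.4878 F [-0.8 -0.3 -2.9] M [ 0.04 -0.    0.03] op0.733
```

View pics/s10.png

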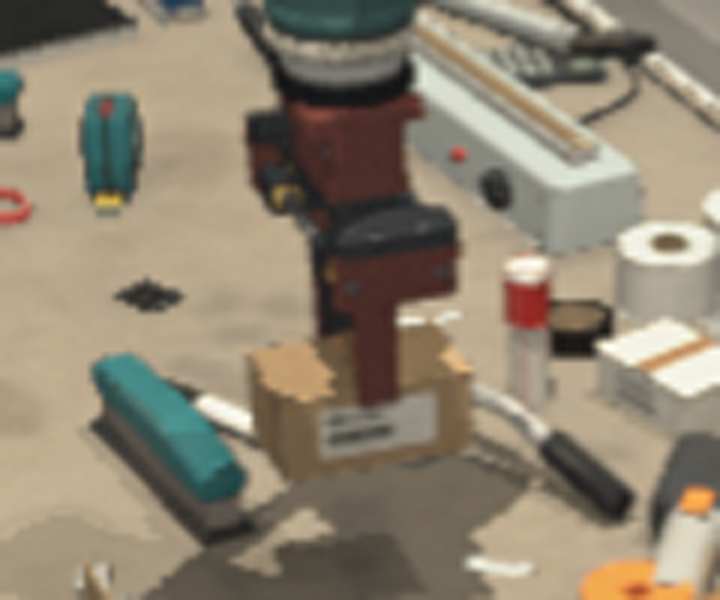

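Run:
```python
from r import *
phi=-.236+np.pi/2
env.reach(TR.w(-2.7,-61.1,92),q(phi)); st('ab')
env.servo_line(TR.w(-2.7,-61.1,75),q(phi),feed=.1); s=st('ab'); print(TR.t(s['position']))
r=env.servo_line(TR.w(-2.7,-61.1,24.5),feed=.06,f_stop=8); s=st('down %s'%r); print(TR.t(s['position']))
import pickle; from h import *
c=env.camera('scene'); pickle.dump(c,open('c11.pkl','wb')); crop(c,220,170,340,290,6,"pics/s11.png");st()
```

```text
ab t53.18 p [489.1 -88.7  92. ] jaw1.3356 F [ 1.1  0.4 -2. ] M [-0.01 -0.04 -0.01] op0.737
ab t53.50 p [488.1 -88.5  74.5] jaw1.3357 F [-0.7 -0.1 -2. ] M [0.01 0.03 0.04] op0.730
[ -3.36080373 -60.48740113]
down False t54.49 p [488.9 -89.4  24.7] jaw1.3348 F [ 0.5 -0.3 -2.2] M [-0.05  0.07  0.01] op0.735
[ -2.35187833 -61.15429978]
 t54.54 p [489.  -89.4  24.8] jaw1.3348 F [-0.2 -0.2 -3. ] M [-0.03  0.   -0.02] op0.738
```

View pics/s11.png

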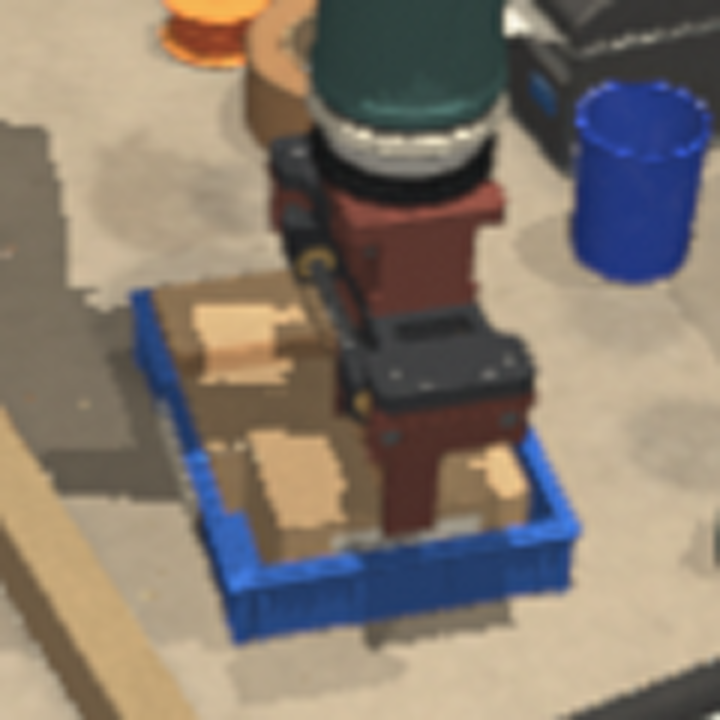

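Run:
```python
from r import *
env.command_gripper(.9); st('open')
env.servo_line(TR.w(-2.7,-61.1,55),feed=.3)
env.command_gripper(0,20)
r=env.servo_line(TR.w(-2.7,-61.1,22),feed=.08,f_stop=15); st('press %s'%r)
env.servo_line(TR.w(-2.7,-61.1,100),feed=.35)
env.reach([.42,.25,.22],q(1.335)); st()
import pickle; from h import *
c=env.camera('scene');t=env.camera('top'); pickle.dump((t,c),open('c12.pkl','wb')); crop(c,220,190,340,290,6,"pics/s12.png");crop(t,285,165,395,247,7,"pics/t12.png")
```

```text
open t55.00 p [488.7 -89.3  24.7] jaw1.3348 F [-0.5 -0.8 -0.4] M [-0.01  0.04  0.02] op0.900
press True t56.84 p [489.6 -89.6  32.1] jaw1.3349 F [-2.4  0.9 13.5] M [ 0.11  0.47 -0.  ] op0.004
 t58.56 p [420.  249.1 219.1] jaw1.3344 F [-0.7 -1.  -0. ] M [-0.01  0.03 -0.05] op0.002
```

View pics/s12.png

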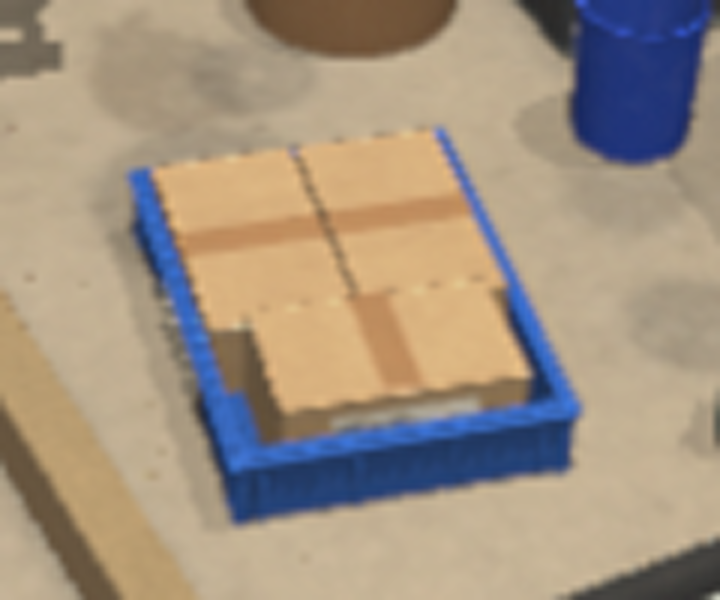

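View pics/t12.png

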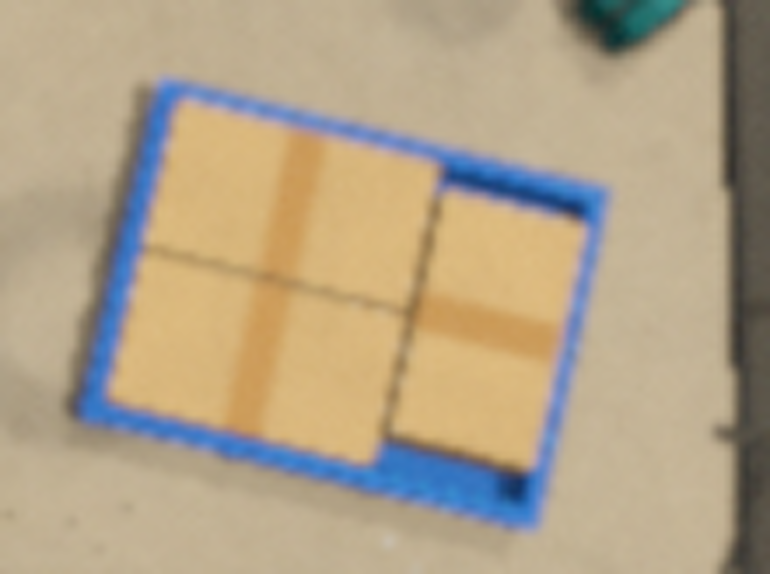

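```bash
python3 -c "
from cell import env
env.sign_off(); print(env.get_state()['time'])"
```

```text
the job is handed in; nothing more can be done
the job is handed in; nothing more can be done
```

All three cartons are packed and the job is handed in at about 59 s of the 72 s. I got no verdict back, so the result below rests on my own checks.

**What I did**
- **First low carton:** I gripped it, squared it, slid it to the left wall, then pushed it tight into the far left corner.
- **Its twin:** I lowered it into the slot in front of the first, moved it to the left wall, dropped it in and pressed it down. I then pushed both low cartons left together.
- **Taller carton:** I lowered it crosswise into the right-hand gap, released it and pressed it down.

**Last checks**
- **Flat on the floor:** the press-down contacts put the twin's top at about 46 mm and the tall carton's top at about 56 mm. That is what they should be with both resting on the tray floor.
- **Corner and alignment:** the last pictures show both low cartons tight to the left wall and to each other, and square. The first is also against the far wall. The tall one is crosswise, clear of both end walls, and nothing is touching the robot.
- **Bystanders:** I moved none of them knowingly. The cup and tape roll look in place in the close-ups, but I did not measure any of the five.

**What disagreed**
- **Fingertip height:** the fingertips sat about 23.5 mm higher than the reported tool point. My first measurement of the slot therefore passed over the tray wall. I found the offset by touching the tray floor, then repeated the measurement.
- **Tray position:** the camera and touch estimates differed by about 3 mm in x. I used the touch values for both placements.
- **Tall carton's grip:** it read about 65 mm wide against a nominal 66. It still went in without any contact force.

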